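Pack the slide cartons into the bolted transit case

ROBOT

A 7-joint arm with a two-finger parallel gripper is mounted at the origin on a cart in front of the work surface, level with it; the furniture and walls round the work are solid. World frame = base frame: x ahead of the robot, y to its left, z up, the work surface at z = 0. Lengths are in m, angles in rad, forces in N, time in s.
With the tool pointing down it reaches from about 0.4 to 0.85 m from the base axis. Payload 4.5 kg.
Tool frame: the origin (TCP) lies on the centre line of the jaws, within the pads' length; the fingertips stand r.tip_extent ahead of it and the grasp point (between the pads) is the TCP (r.tip_extent is the distance from the TCP to the fingertips, in m); z points along the fingers, y is the line along which they close (so a half turn about z gives the same grasp; the last joint's range is limited). The gripper opens to 88 mm and grips with 3 to 60 N. Pads are 18 mm wide; open, the fingers measure 123 mm over their backs; the gripper's body (75 mm by 187 mm) begins 45 mm behind the grasp point.
Start: joints at [1.368, 0.689, -0.195, 1.565, 0.157, 0.902, -0.215], TCP at [0.147, -0.608, 0.22] pointing down, gripper open.
Joint ranges: [-3.01, 3.01], [-0.46, 2.08], [-1.47, 1.51], [0.13, 2.56], [-1, 4.14], [0.04, 2.09], [-2.66, 2.66]. Speed limits (rad/s): [2.57, 2.57, 3.14, 3.14, 3.14, 3.14, 3.14].

INTERFACE

Orientations are given as a unit quaternion [x, y, z, w].
In Python, from plant import sensors, vision, finish_job, r gives the robot as it stands. The module is installed in compiled form; this text tells all that it offers.
- The arm moves only by the tool step_arm, never from a script. Its argument "steps" is a list of rows, each a list of 2 entries, a list of its own where there are three numbers: the shift along the tool's x, y, z in cm, then the turn, a rotation vector about the tool's x, y, z in degrees. A call has 1 to 12 rows; each row shifts and turns the commanded pose from where the row before left it, along the tool's axes as they then stand; what a row does not reach is not made up. A row lasts 1/8 s, in which the tool goes at most 62.5 mm and 10.7 degrees, less where a joint would pass 70% of its speed; a pose out of reach is approached as far as the arm can. A call with a gripper value outside its range is refused whole. "claw" is the opening, from -1 (shut) to 1 (fully open), set as the call begins (left out, the last holds). The fingers move at their own pace and stop on an object; "grip_force" is the grip in N (left out, the last holds). Time passes only in rows, so rows that do not move let the fingers close. It gives the time, the measured TCP pose, the force, the opening and the grip force at its end, in the units of the state.
- sensors.get_state(): the state, without advancing time (a new reading comes with each control period).
- vision.snapshot(name): name is "scene" or "top"; returns a dict with "img" (400x640x3 uint8, red, green, blue), "fx", "fy", "cx", "cy" (pixels), "position" and "rotation" of the camera in the world. Camera axes: x right, y down, z forward; pixel columns grow to the right and rows downward; lengths in m; the calibration is good to about 2 mm. A picture is of the moment at which its call begins. There is no depth.
- finish_job(): hands the job in; it is judged then, once.
The state is a dict: "clock": time; "q": joint angles; "qd": joint speeds; "joint_torque": joint torques, N m; "tool_pos": TCP position; "eef_rot": TCP orientation; "contact_force": force on the tool from outside, world axes, zero at the start; "moment": the same for the moment, N m; "opening": opening from 0.0 (shut) to 1.0 (fully open); "finger_force": force on a finger pad.
Only numpy, scipy, OpenCV 4.12 (cv2) and the standard library are available. Lean on these libraries where they do the work, as an engineer would, in place of code of your own. Each camera call takes 0.05 s, during which the arm holds its last target. There are 200 camera calls.

TASK

The cardboard slide cartons are going to the store in the grey case with the sliding lid: draw its bolt back, slide the lid fully open, and lay every carton, any already in there included, flat on the floor of the case, side by side between its two ribs, so that nothing sticks up above the rim. Then slide the lid fully shut over them and push the bolt fully home again. Leave the yellow marker pen where it lies.

Things in the scene. Friction and masses are not known exactly. Their poses are not given: they have to be found in the camera images.
- case: Grey steel transit case, fixed. Origin on the desk under the middle of the box; own x = the way the lid opens (away from the robot at yaw 0), y = left along the row, z up. Inside 120 mm (x) by 226 mm (y), centred; floor z = 6 mm, rim z = 54 mm, walls 6 mm, no dividers. Lid underside z = 56, top z = 62 mm. Guide rails at y = +/-122 mm, x -66 to +134 mm, top z = 67 mm.
- case_floor (a point): Middle of the case's inner floor, 6 mm above the desk, axes as the case. Two low ribs along y (x = 35 to 41 and -41 to -35 mm, 10 mm above the floor) make a 70 mm channel in which the cartons lie side by side, length along x; 30 mm is free for a finger at each end, above the ribs. All six side by side measure 208 of the 226 mm.
- lid (a joint): Flat aluminium lid, m: 0 = fully shut, 0.13 = fully open, slid along the case's +x (the whole box is then uncovered). Stays where left; about 2 N friction. Cannot open more than 4 mm until the bolt is drawn at least 20 mm; will not shut over anything standing above the rim.
- lid_grip (a point): Point in the black bar on the lid by which it is slid: bar 20 mm (case x) by 60 mm (case y), from z = 62 to 86 mm; the point is on its centre line at z = 78 mm, at case x = -45 mm, y = 0 when shut; travels with the lid.
- bolt (a joint): Steel bolt that locks the lid, m: 0 = home (its end lies over the lid, behind the lid's small steel striker, and holds the lid shut), 0.03 = fully drawn along the case's -y (lid free). Stays where left; about 1.5 N friction. Goes home only when the lid is shut to within 4 mm.
- bolt_grip (a point): Point in the bolt's upright black thumb tab: 12 mm thick along case y, 30 mm along case x, z = 72 to 106 mm; the point is on its centre line at z = 96 mm, case x = -20, y = -145 mm when home; travels with the bolt. It stands on a bracket at the case's right end: x -50 to +10, y -195 to -125 mm, top z = 62 mm. The striker beside it reaches z = 72 mm.
- carton_a: Loose closed cardboard carton, blank white label on top, 60 mm long (own x) x 48 mm wide (own y) x 36 mm high (own z), 0.1 to 0.2 kg; origin at its centre. Starts flat on the desk to the right of the case, or is absent. Best gripped from above across its 60 mm length: cartons then stand close side by side.
- carton_b: Loose closed cardboard carton, blank white label on top, 60 mm long (own x) x 48 mm wide (own y) x 36 mm high (own z), 0.1 to 0.2 kg; origin at its centre. Starts flat on the desk to the right of the case, or is absent. Best gripped from above across its 60 mm length: cartons then stand close side by side.
- carton_c: Loose closed cardboard carton, blank white label on top, 60 mm long (own x) x 28 mm wide (own y) x 36 mm high (own z), 0.1 to 0.2 kg; origin at its centre. Starts flat on the desk to the right of the case, or is absent. Best gripped from above across its 60 mm length: cartons then stand close side by side.
- carton_d: Loose closed cardboard carton, blank white label on top, 60 mm long (own x) x 28 mm wide (own y) x 36 mm high (own z), 0.1 to 0.2 kg; origin at its centre. Starts flat on the desk to the right of the case, or is absent. Best gripped from above across its 60 mm length: cartons then stand close side by side.
- carton_e: Loose closed cardboard carton, blank white label on top, 60 mm long (own x) x 28 mm wide (own y) x 36 mm high (own z), 0.1 to 0.2 kg; origin at its centre. Starts inside the shut case, flat, somewhere in the right (-y) half of the row, its length across the row, or is absent. Best gripped from above across its 60 mm length: cartons then stand close side by side.
- carton_f: Loose closed cardboard carton, blank white label on top, 60 mm long (own x) x 28 mm wide (own y) x 36 mm high (own z), 0.1 to 0.2 kg; origin at its centre. Starts inside the shut case, flat, somewhere in the left (+y) half of the row, its length across the row, or is absent. Best gripped from above across its 60 mm length: cartons then stand close side by side.
- marker: A yellow marker pen, 18 x 122 x 15 mm, lying loose among the cartons; a bystander. Origin at the centre of its underside, length along its own y.

How it is judged:
By the outcome, as a careful person would: the job done as asked, in the order asked, and still so for the second after the job is handed in, with the robot touching nothing.
Of carton_a, carton_b, carton_c, carton_d, carton_e, carton_f only 4 to 6 are there at a start; the rules pass over those that are not, and their reading is None.
At some moment in a run one of carton_a, carton_b, carton_c, carton_d may be knocked a few centimetres aside while the robot is not near it.
Once in a run the grip may slacken for a moment while it holds something.
It also fails if it takes over 210 s, if anything falls off the work surface, if the arm or the gripper's body presses on something with over 40 N, if the wrist force passes 120 N, or if a joint passes its speed limit or range.

## Working session

There is one attempt and no reset: what is moved stays moved. The work goes in short steps, Python scripts to look and compute and a tool call to move; the robot and the scene stay as the last step left them, time stands still between calls to the robot, and variables do not carry over. Pictures are saved under pics/ and viewed, at most 14 in all, crops included, and the job is handed in when it is done.

Besides the shell and the picture viewer there is one more tool, called after ">>>" as name([rows], argument=value, ...), one row to a line, values as JSON. step_arm: Moves the arm, as the interface text tells. Its arguments: {"type":"object","properties":{"steps":{"type":"array"},"claw":{"type":"number"},"grip_force":{"type":"number"}},"required":["steps"]}

```bash
mkdir -p pics; cat > h.py <<'E'
import numpy as np, cv2
from plant import sensors, vision, finish_job, r
from scipy.spatial.transform import Rotation as R
def snap(n,f=None,crop=None,scale=1):
    s=vision.snapshot(n); im=s["img"][:,:,::-1]
    if f:
        if crop: x0,y0,x1,y1=crop; im=im[y0:y1,x0:x1]
        im=cv2.resize(im,None,fx=scale,fy=scale,interpolation=cv2.INTER_CUBIC); cv2.imwrite("pics/"+f,im)
    return s
def ray(s,u,v,z):
    d=np.array(s["rotation"])@np.array([(u-s["cx"])/s["fx"],(v-s["cy"])/s["fy"],1]); p=np.array(s["position"])
    return p+d*(z-p[2])/d[2]
def proj(s,P):
    c=np.array(s["rotation"]).T@(np.array(P)-np.array(s["position"])); return c[0]/c[2]*s["fx"]+s["cx"],c[1]/c[2]*s["fy"]+s["cy"]
def st():
    s=sensors.get_state(); print("t",s["clock"],"p",np.round(s["tool_pos"],4),"M",np.round(R.from_quat(s["eef_rot"]).as_matrix(),3).tolist(),"F",np.round(s["contact_force"],1),"op",s["opening"]); return s
E
python3 - <<'E'
from h import *
st(); print(r.tip_extent)
for n in("top","scene"):
    s=snap(n,n+"0.png",scale=1.25); print(n,s["position"],np.round(s["rotation"],3).tolist(),s["fx"],s["cx"],s["cy"])
E
```

```text
t 0.0 p [ 0.1464 -0.6069  0.2187] M [[0.972, 0.235, -0.001], [0.235, -0.972, 0.002], [-0.0, -0.002, -1.0]] F [ 0.6 -0.  -0.3] op 0.998491557083345
0.019
top [ 0.28078136 -0.10173763  1.51870389] [-0.696, 0.714, -0.055, 0.061] 508.0229438658151 319.72745421090207 197.4589030205962
scene [ 1.03453808 -0.0101438   1.01748835] [0.621, 0.741, -0.195, -0.165] 417.6688985387101 321.0954111119452 198.0940816647409
```

View pics/top0.png

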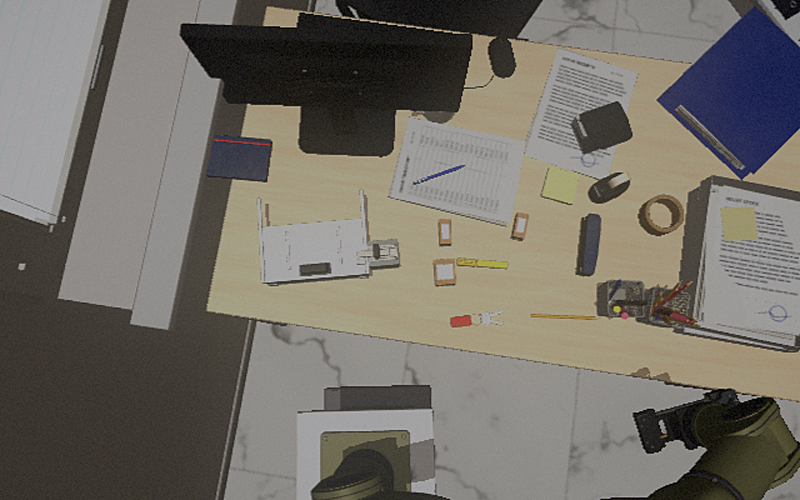

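View pics/scene0.png

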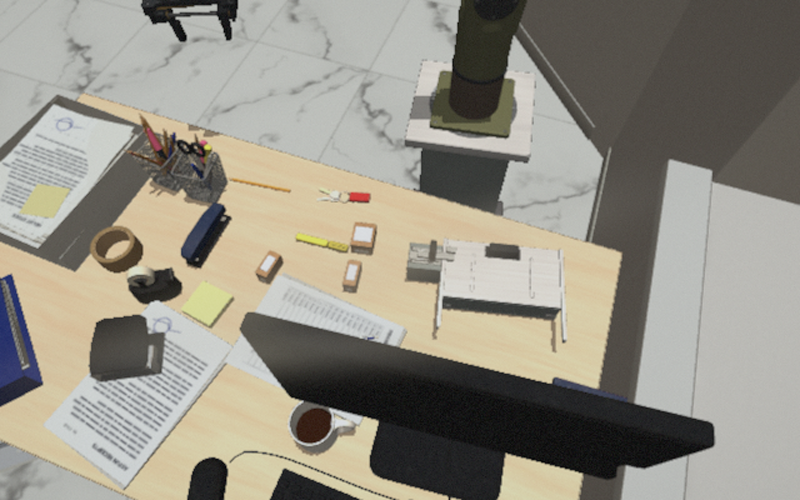

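The top view (800x500) shows the case at about (315,250), the bolt at (380,252), and three cartons at (445,232), (520,226) and (444,272). The marker lies at (482,264). I'll take an enlarged crop next.

```bash
python3 - <<'E'
from h import *
s=snap("top","c1.png",(200,145,430,240),3.4)
E
```

```text
(no output)
```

View pics/c1.png

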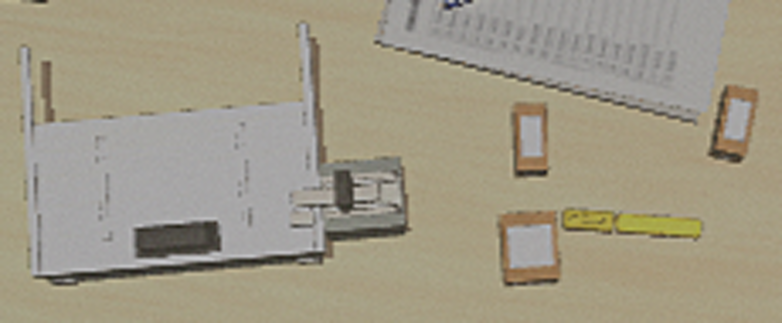

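The crop shows the rail ends at (25,48), (36,275), (302,24) and (322,258), and the bar around (177,238). It also shows the bolt tab at (343,190) and the top corners of three cartons: one wide, two narrow.

```bash
python3 - <<'E'
from h import *
s=snap("top")
f=lambda x,y,z: ray(s,200+x/3.4,145+y/3.4,z)
L=[f(25,48,.067),f(36,275,.067),f(302,24,.067),f(322,258,.067)]
loc=np.array([[.134,.122],[-.066,.122],[.134,-.122],[-.066,-.122]])
W=np.array(L)[:,:2]; lc=loc.mean(0); wc=W.mean(0)
a=loc-lc; b=W-wc; yaw=np.arctan2((a[:,0]*b[:,1]-a[:,1]*b[:,0]).sum(),(a*b).sum())
M=np.array([[np.cos(yaw),-np.sin(yaw)],[np.sin(yaw),np.cos(yaw)]]); o=wc-M@lc
print("case",o,np.degrees(yaw),"res",np.round(W-(loc@M.T+o),4).tolist())
for n,p in dict(lidgrip=[-.045,0,.086],bolt=[-.02,-.145,.106]).items():
    w=np.append(M@np.array(p[:2])+o,p[2]); u,v=proj(s,w); print(n,np.round(w,4),(u-200)*3.4,(v-145)*3.4)
for n,c in dict(C1=[(514,104),(545,103),(548,164),(518,167)],B=[(500,214),(557,211),(560,273),(504,277)],C2=[(725,87),(757,88),(746,153),(714,149)]).items():
    P=np.array([f(*q,.036)[:2] for q in c]); d=(P[0]+P[1]-P[2]-P[3])/2; e=(P[0]+P[3]-P[1]-P[2])/2
    print(n,P.mean(0).round(4),"len",np.hypot(*d).round(4),"wid",np.hypot(*e).round(4),"yaw",np.degrees(np.arctan2(d[1],d[0])).round(1))
print("marker",f(563,222,.008),f(702,229,.008))
st()
E
```

```text
Traceback (most recent call last):
  File "h.py", line 11, in ray
    d=np.array(s["rotation"])@np.array([(u-s["cx"])/s["fx"],(v-s["cy"])/s["fy"],1]); p=np.array(s["position"])
      ~~~~~~~~~~~~~~~~~~~~~~~^~~~~~~~~~~~~~~~~~~~~~~~~~~~~~~~~~~~~~~~~~~~~~~~~~~~~~
ValueError: matmul: Input operand 1 has a mismatch in its core dimension 0, with gufunc signature (n?,k),(k,m?)->(n?,m?) (size 3 is different from 4)
```

```bash
sed -i 's/np.array(s\["rotation"\])/R.from_quat(s["rotation"]).as_matrix()/' h.py; cat > m.py <<'E'
from h import *
s=snap("top")
f=lambda x,y,z: ray(s,200+x/3.4,145+y/3.4,z)
L=[f(25,48,.067),f(36,275,.067),f(302,24,.067),f(322,258,.067)]
loc=np.array([[.134,.122],[-.066,.122],[.134,-.122],[-.066,-.122]])
W=np.array(L)[:,:2]; lc=loc.mean(0); wc=W.mean(0)
a=loc-lc; b=W-wc; yaw=np.arctan2((a[:,0]*b[:,1]-a[:,1]*b[:,0]).sum(),(a*b).sum())
M=np.array([[np.cos(yaw),-np.sin(yaw)],[np.sin(yaw),np.cos(yaw)]]); o=wc-M@lc
print("case",o,np.degrees(yaw),"res",np.round(W-(loc@M.T+o),4).tolist())
for n,p in dict(lidgrip=[-.045,0,.086],bolt=[-.02,-.145,.106]).items():
    w=np.append(M@np.array(p[:2])+o,p[2]); u,v=proj(s,w); print(n,np.round(w,4),(u-200)*3.4,(v-145)*3.4)
for n,c in dict(C1=[(514,104),(545,103),(548,164),(518,167)],B=[(500,214),(557,211),(560,273),(504,277)],C2=[(725,87),(757,88),(746,153),(714,149)]).items():
    P=np.array([f(*q,.036)[:2] for q in c]); d=(P[0]+P[1]-P[2]-P[3])/2; e=(P[0]+P[3]-P[1]-P[2])/2
    print(n,P.mean(0).round(4),"len",np.hypot(*d).round(4),"wid",np.hypot(*e).round(4),"yaw",np.degrees(np.arctan2(d[1],d[0])).round(1))
print("marker",f(563,222,.008),f(702,229,.008))
st()
E
python3 m.py
```

```text
case [0.51768473 0.10850002] 3.089456536150423 res [[-0.0002, -0.0008], [0.0019, -0.0016], [0.0014, 0.0028], [-0.0031, -0.0003]]
lidgrip [0.4728 0.1061 0.086 ] 173.14480797898358 238.41080439376785
bolt [ 0.5055 -0.0374  0.106 ] 342.4577738561169 191.54479325989178
C1 [ 0.5628 -0.2   ] len 0.0552 wid 0.0267 yaw 1.1
B [ 0.4668 -0.1956] len 0.0545 wid 0.0489 yaw 1.1
C2 [ 0.5715 -0.3786] len 0.0576 wid 0.0279 yaw -12.8
marker [ 0.48877085 -0.22693857  0.008     ] [ 0.47933664 -0.34892719  0.008     ]
t 0.25 p [ 0.1465 -0.6073  0.2191] M [[0.972, 0.235, -0.0], [0.235, -0.972, 0.001], [-0.0, -0.001, -1.0]] F [ 0.  -0.2  0.7] op 0.9980361630083092
```

Case at (0.518, 0.109), yaw 3.1°. There are three cartons on the desk. I'm moving to the bolt.

>>> step_arm([
  [[0,0,0],[0,0,10.5]],
  [[2.8,-3.9,0],[0,0,0]],
  [[2.8,-3.9,0],[0,0,0]],
  [[2.8,-3.9,0],[0,0,0]],
  [[2.8,-3.9,0],[0,0,0]],
  [[2.8,-3.9,0],[0,0,0]],
  [[2.8,-3.9,0],[0,0,0]],
  [[2.8,-3.9,0],[0,0,0]],
  [[2.8,-3.9,0],[0,0,0]],
  [[2.8,-3.9,0],[0,0,0]],
  [[2.8,-3.9,0],[0,0,0]],
  [[2.8,-3.9,0],[0,0,0]],
], claw=0.0)

```text
clock: 1.75
tool_pos: [0.4321, -0.1614, 0.2196]
eef_rot: [1.0, 0.027, 0.0, 0.0]
contact_force: [0.9, -0.2, -0.4]
opening: 0.498
finger_force: 0.0
```

```bash
cat >> h.py <<'E'
O=np.array([.5177,.1085]); YAW=np.radians(3.09)
def case(x,y): c,s_=np.cos(YAW),np.sin(YAW); return O+np.array([c*x-s_*y,s_*x+c*y])
def to(x,y,z,head=None):
    s=st(); m=R.from_quat(s["eef_rot"]).as_matrix(); h=np.degrees(np.arctan2(m[1,0],m[0,0]))
    d=np.array([x,y,z])-s["tool_pos"]
    print("now cm",np.round(100*m.T@d,2),"heading",h.round(2))
    if head is not None:
        a=np.radians(head); n=np.array([[np.cos(a),np.sin(a),0],[np.sin(a),-np.cos(a),0],[0,0,-1]])
        print("turn rotvec deg (tool)",np.degrees(R.from_matrix(m.T@n).as_rotvec()).round(2),"after turn cm",np.round(100*n.T@d,2))
E
python3 -c "
from h import *
to(*case(-.02,-.145),.15,3.1)"
```

```text
t 1.75 p [ 0.4321 -0.1614  0.2196] M [[0.999, 0.054, 0.0], [0.054, -0.999, -0.0], [0.0, 0.0, -1.0]] F [ 0.9 -0.2 -0.4] op 0.49832281846560855
now cm [  7.99 -11.99   6.96] heading 3.07
turn rotvec deg (tool) [ 0.02 -0.03 -0.03] after turn cm [  8.   -11.98   6.96]
```

>>> step_arm([
  [[2.7,-4,2],[0,0,0]],
  [[2.7,-4,2],[0,0,0]],
  [[2.6,-4,1],[0,0,0]],
  [[0,0,2],[0,0,0]],
  [[0,0,2],[0,0,0]],
  [[0,0,2],[0,0,0]],
  [[0,0,1.3],[0,0,0]],
  [[0,0,0],[0,0,0]],
])

```text
clock: 2.75
tool_pos: [0.5042, -0.0386, 0.0959]
eef_rot: [1.0, 0.027, -0.001, -0.0]
contact_force: [-0.1, -0.4, 0.7]
opening: 0.499
finger_force: 0.0
```

>>> step_arm([
  [[0,0,0],[0,0,0]],
  [[0,0,0],[0,0,0]],
  [[0,0,0],[0,0,0]],
  [[0,0,0],[0,0,0]],
  [[0,0,0],[0,0,0]],
], claw=-1, grip_force=20)

```text
clock: 3.38
tool_pos: [0.5048, -0.0386, 0.0966]
eef_rot: [1.0, 0.027, 0.0, 0.0]
contact_force: [-0.2, 0.9, 0.8]
opening: 0.005
finger_force: 0.0
```

The fingers closed on nothing, so I'll look.

```bash
python3 -c "
from h import *
s=snap('top','c2.png',(190,130,420,240),3.4)
s=snap('scene','c3.png',(260,140,480,280),3.4)"
```

```text
(no output)
```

View pics/c3.png

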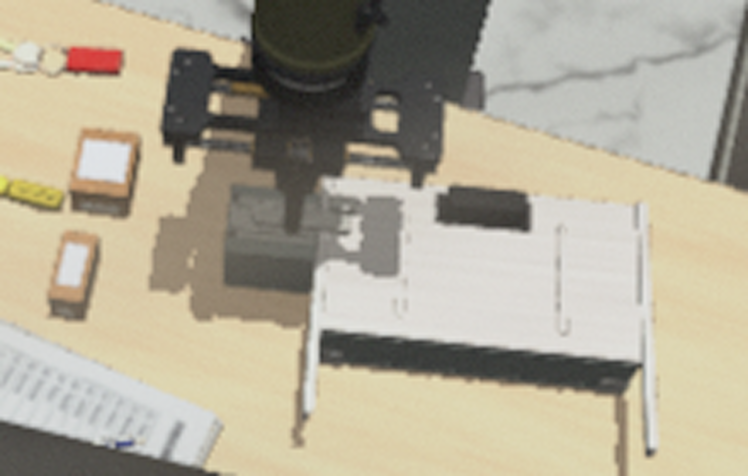

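The scene crop shows the gripper over the bolt bracket, with something dark at (293,200). I can't tell whether that is the fingers or the tab, so I'll project points to check.

```bash
python3 -c "
from h import *
s=snap('scene')
P=lambda w:np.round([(proj(s,w)[0]-260)*3.4,(proj(s,w)[1]-140)*3.4],0)
t=sensors.get_state()['tool_pos'];print('tcp',P(t),'tip',P(t-[0,0,.019]))
for n,(x,y,z) in dict(tabtop=(-.02,-.145,.106),tabbot=(-.02,-.145,.072),railFR=(.134,-.122,.067),railFL=(.134,.122,.067),railNL=(-.066,.122,.067),bar=(-.045,0,.086),brk1=(.01,-.195,.062),brk2=(-.05,-.195,.062)).items(): print(n,P([*case(x,y),z]))
print('raw tab ray at z.106', ray(s,433/1.25,242/1.25,.106))
"
```

```text
tcp [290. 193.] tip [289. 206.]
tabtop [292. 188.]
tabbot [290. 211.]
railFR [302. 405.]
railFL [649. 445.]
railNL [640. 199.]
bar [485. 193.]
brk1 [220. 244.]
brk2 [229. 177.]
raw tab ray at z.106 [ 0.50020161 -0.03691768  0.106     ]
```

View pics/c2.png

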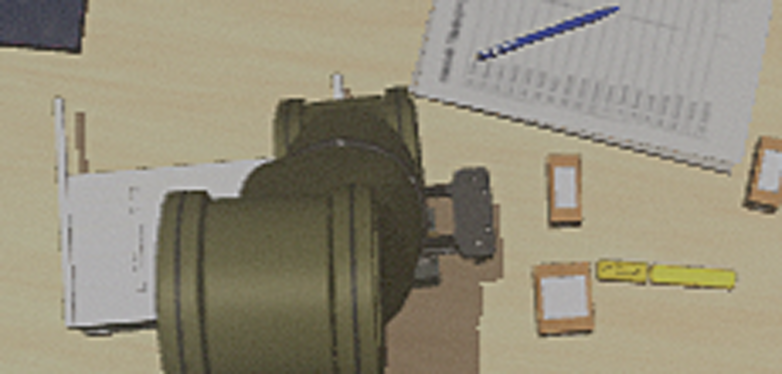

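>>> step_arm([
  [[0,0,0],[0,0,0]],
  [[0,0,0],[0,0,0]],
  [[0,0,0],[0,0,0]],
  [[0,0,0],[0,0,0]],
], claw=0.0)

```text
clock: 4.03
tool_pos: [0.5047, -0.0386, 0.0965]
eef_rot: [1.0, 0.027, -0.0, 0.0]
contact_force: [0.4, 0.2, -0.2]
opening: 0.427
finger_force: 0.0
```

```bash
python3 -c "
from h import *
st();s=snap('scene','c4.png',(300,165,380,225),8)"
```

```text
t 4.025 p [ 0.5047 -0.0386  0.0965] M [[0.999, 0.054, -0.0], [0.054, -0.999, -0.0], [-0.0, 0.0, -1.0]] F [ 0.4  0.2 -0.2] op 0.4273938618846992
```

View pics/c4.png

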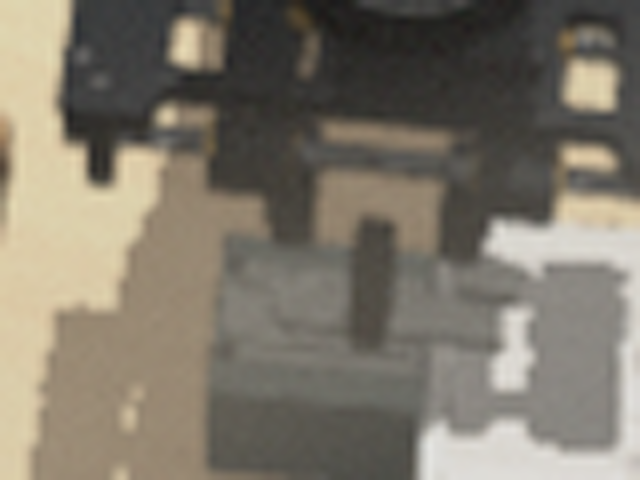

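c4 shows the fingers at (290,215) and (460,225) either side of the tab at (372,280). They end at about row 245, where I expected row 305, so the tips are either nearer the robot or higher than the tab. I'll compute both readings, using the start view as well.

```bash
python3 -c "
from h import *
s=snap('top'); t=np.array([.1465,-.607,.219])
print('start tcp top0 px',np.array(proj(s,t))*1.25,'body',np.array(proj(s,t+[0,0,.045]))*1.25)
for e in(.09,-.09): print(np.array(proj(s,t+[.235*e,-.972*e,.06]))*1.25)
s=snap('scene'); t=sensors.get_state()['tool_pos']
P=lambda w:np.round([(proj(s,w)[0]-300)*8,(proj(s,w)[1]-165)*8],0)
for y in(-.0275,.0275):
  print(P(t+[.009,y,-.019]),P(t+[-.009,y,-.019]),P(t+[.009,y,.045]),'x-.02',P(t+[-.011,y,-.019]),P(t+[-.011,y,.045]),'z+.03',P(t+[.009,y,.011]),P(t+[.009,y,.075]))
print('tab',[P([*case(x,-.145),z]) for x in(-.005,-.035) for z in(.072,.106)],'brk',[P([*case(x,-.195),.062]) for x in(.01,-.05)])
"
```

```text
start tcp top0 px [664.22210016 414.41133475] body [673.63879458 416.69616023]
[722.28047342 404.84248939]
[631.37151739 430.20799571]
[271. 295.] [279. 248.] [277. 193.] x-.02 [280. 242.] [287. 139.] z+.03 [273. 249.] [280. 142.]
[440. 322.] [447. 273.] [455. 221.] x-.02 [448. 268.] [464. 165.] z+.03 [447. 276.] [463. 169.]
tab [array([357., 336.]), array([363., 284.]), array([366., 256.]), array([372., 202.])] brk [array([197., 375.]), array([218., 216.])]
```

```bash
python3 -c "
from h import *
s=snap('top'); t=sensors.get_state()['tool_pos']
P=lambda w:np.round([(proj(s,w)[0]-190)*3.4,(proj(s,w)[1]-130)*3.4],0)
for dx,dz in((0,0),(-.02,0),(0,.03)):
  print(dx,dz,[P(t+[dx+.054*e+q*.999,-.999*e+.054*q,dz+.055]) for e in(.08,.0935) for q in(.0375,-.0375)])
"
```

```text
0 0 [array([471., 181.]), array([479., 273.]), array([488., 180.]), array([495., 272.])]
-0.02 0 [array([472., 205.]), array([479., 298.]), array([488., 204.]), array([496., 296.])]
0 0.03 [array([471., 174.]), array([479., 268.]), array([488., 172.]), array([496., 266.])]
```

>>> step_arm([
  [[0,0,0.5],[0,0,0]],
  [[0,0,0.5],[0,0,0]],
  [[0,0,0],[0,0,0]],
])

```text
clock: 4.6
tool_pos: [0.5043, -0.0386, 0.0859]
eef_rot: [1.0, 0.027, -0.001, 0.0]
contact_force: [-0.9, 0.1, 0.4]
opening: 0.506
finger_force: 0.0
```

```bash
python3 -c "
from h import *
st();s=snap('scene','c5.png',(300,165,380,225),8)"
```

```text
t 4.6 p [ 0.5043 -0.0386  0.0859] M [[0.999, 0.054, -0.001], [0.054, -0.999, -0.0], [-0.001, 0.0, -1.0]] F [-0.9  0.1  0.4] op 0.5060681573339787
```

View pics/c5.png

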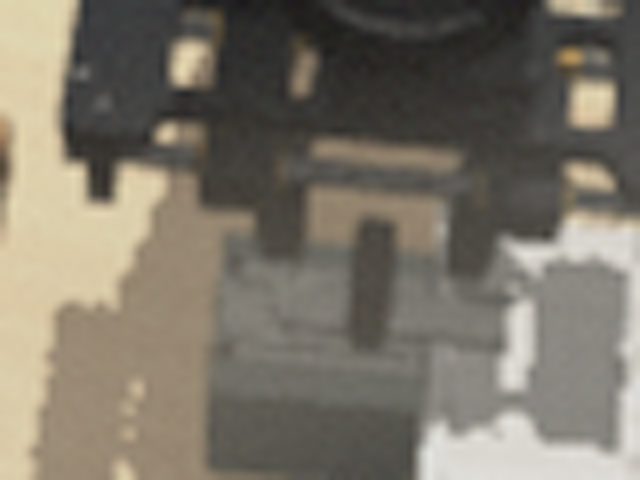

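c5 shows the tips at rows 258 and 275, still about 3 cm above what the pose implies. I'll go down carefully and watch the force.

>>> step_arm([
  [[0,0,0.4],[0,0,0]],
  [[0,0,0.4],[0,0,0]],
  [[0,0,0.4],[0,0,0]],
  [[0,0,0.4],[0,0,0]],
  [[0,0,0],[0,0,0]],
])

```text
clock: 5.28
tool_pos: [0.5045, -0.0386, 0.0702]
eef_rot: [1.0, 0.027, -0.0, 0.0]
contact_force: [-0.6, 1.1, -0.3]
opening: 0.5
finger_force: 0.0
```

>>> step_arm([
  [[0,0,0],[0,0,0]],
  [[0,0,0],[0,0,0]],
  [[0,0,0],[0,0,0]],
  [[0,0,0],[0,0,0]],
  [[0,0,0],[0,0,0]],
], claw=-1)

```text
clock: 5.9
tool_pos: [0.5048, -0.0386, 0.0706]
eef_rot: [1.0, 0.027, 0.0, 0.0]
contact_force: [-0.6, -0.1, 1.2]
opening: 0.138
finger_force: 20.0
```

The tab is gripped (12 mm). The reported TCP z reads about 3 cm below the true height. I'm drawing the bolt.

>>> step_arm([
  [[0,0.6,0],[0,0,0]],
  [[0,0.6,0],[0,0,0]],
  [[0,0.6,0],[0,0,0]],
  [[0,0.6,0],[0,0,0]],
  [[0,0.6,0],[0,0,0]],
  [[0,0.1,0],[0,0,0]],
  [[0,0,0],[0,0,0]],
])

```text
clock: 6.78
tool_pos: [0.5065, -0.068, 0.0705]
eef_rot: [1.0, 0.028, 0.0, -0.001]
contact_force: [0.5, 5.1, 1.3]
opening: 0.134
finger_force: 20.0
```

>>> step_arm([
  [[0,0,0],[0,0,0]],
  [[0,0,0],[0,0,0]],
  [[0,0,-3],[0,0,0]],
  [[0,0,-4],[0,0,0]],
  [[0,0,-4],[0,0,0]],
], claw=0.0)

```text
clock: 7.4
tool_pos: [0.5058, -0.0704, 0.1815]
eef_rot: [1.0, 0.026, -0.001, 0.0]
contact_force: [0.9, -0.1, -0.0]
opening: 0.497
finger_force: 0.0
```

```bash
python3 -c "
from h import *
to(*case(-.045,0),.12,-86.9); print(np.round(sensors.get_state()['q'],2))"
```

```text
t 7.4 p [ 0.5058 -0.0704  0.1815] M [[0.999, 0.052, -0.001], [0.052, -0.999, -0.001], [-0.001, 0.001, -1.0]] F [ 0.9 -0.1 -0. ] op 0.4971829885775156
now cm [ -2.37 -17.8    6.14] heading 2.99
turn rotvec deg (tool) [8.000e-02 2.000e-02 8.989e+01] after turn cm [-17.8    2.34   6.15]
[ 0.09  0.6  -0.07  1.95  0.07  0.6  -1.54]
```

>>> step_arm([
  [[0,0,0],[0,0,-10]],
  [[0,0,0],[0,0,-10]],
  [[0,0,0],[0,0,-10]],
  [[0,0,0],[0,0,-10]],
  [[0,0,0],[0,0,-10]],
  [[0,0,0],[0,0,-10]],
  [[0,0,0],[0,0,-10]],
  [[0,0,0],[0,0,-10]],
  [[0,0,0],[0,0,-10]],
  [[5.8,-0.8,0],[0,0,0]],
  [[5.8,-0.8,0],[0,0,0]],
  [[5.8,-0.8,0],[0,0,0]],
])

```text
clock: 8.9
tool_pos: [0.4728, 0.1033, 0.1803]
eef_rot: [0.689, 0.725, -0.0, 0.0]
contact_force: [1.4, 0.2, -0.5]
opening: 0.502
finger_force: 0.0
```

```bash
python3 -c "
from h import *
to(*case(-.045,0),.06,93.1); print(np.round(sensors.get_state()['q'],2))"
```

```text
t 8.9 p [0.4728 0.1033 0.1803] M [[-0.051, 0.999, -0.0], [0.999, 0.051, -0.001], [-0.001, -0.0, -1.0]] F [ 1.4  0.2 -0.5] op 0.5017787007666423
now cm [2.900e-01 1.000e-02 1.203e+01] heading 92.93
turn rotvec deg (tool) [-0.    0.05 -0.17] after turn cm [2.700e-01 1.000e-02 1.203e+01]
[ 0.01  0.61 -0.5   2.01  0.48  0.64 -0.76]
```

>>> step_arm([
  [[0.2,0,4],[0,0,0]],
  [[0,0,4],[0,0,0]],
  [[0,0,2.2],[0,0,0]],
  [[0,0,1],[0,0,0]],
  [[0,0,1],[0,0,0]],
  [[0,0,0],[0,0,0]],
])

```text
clock: 9.65
tool_pos: [0.4731, 0.1047, 0.0584]
eef_rot: [0.688, 0.726, -0.0, 0.0]
contact_force: [0.1, -0.5, -0.4]
opening: 0.502
finger_force: 0.0
```

>>> step_arm([
  [[0,0,0],[0,0,0]],
  [[0,0,0],[0,0,0]],
  [[0,0,0],[0,0,0]],
  [[0,0,0],[0,0,0]],
], claw=-1)

```text
clock: 10.15
tool_pos: [0.4753, 0.1051, 0.0591]
eef_rot: [0.688, 0.726, 0.002, 0.001]
contact_force: [5.9, -0.7, 0.9]
opening: 0.224
finger_force: 20.0
```

>>> step_arm([
  [[0,1.5,0],[0,0,0]],
  [[0,1.5,0],[0,0,0]],
  [[0,1.5,0],[0,0,0]],
  [[0,1.5,0],[0,0,0]],
  [[0,1.5,0],[0,0,0]],
  [[0,1.5,0],[0,0,0]],
  [[0,1.5,0],[0,0,0]],
  [[0,1.5,0],[0,0,0]],
  [[0,1.0,0],[0,0,0]],
  [[0,0.4,0],[0,0,0]],
  [[0,0,0],[0,0,0]],
])

```text
clock: 11.52
tool_pos: [0.6051, 0.113, 0.0591]
eef_rot: [0.688, 0.726, -0.001, -0.001]
contact_force: [-2.9, 1.3, 6.1]
opening: 0.225
finger_force: 20.0
```

>>> step_arm([
  [[0,0,0],[0,0,0]],
  [[0,0,0],[0,0,0]],
  [[0,0,-4],[0,0,0]],
  [[0,0,-5],[0,0,0]],
  [[0,0,-5],[0,0,0]],
  [[-5,-2,-1],[0,0,0]],
  [[-5,-2,-1],[0,0,0]],
  [[-5,-2,0],[0,0,0]],
  [[-5,-2,0],[0,0,0]],
  [[-5,-2,0],[0,0,0]],
  [[-5,-2,0],[0,0,0]],
  [[-5,-2,0],[0,0,0]],
], claw=0.0)

```text
clock: 13.02
tool_pos: [0.4847, -0.2466, 0.2184]
eef_rot: [0.688, 0.726, -0.0, -0.0]
contact_force: [0.6, 0.2, -0.1]
opening: 0.504
finger_force: 0.0
```

>>> step_arm([
  [[-5,-1,0],[0,0,0]],
  [[-5,-1,0],[0,0,0]],
  [[-5,-1,0],[0,0,0]],
  [[-5,-1,0],[0,0,0]],
  [[-5,-1,0],[0,0,0]],
])

```text
clock: 13.65
tool_pos: [0.4483, -0.4988, 0.2182]
eef_rot: [0.688, 0.726, -0.0, -0.0]
contact_force: [0.6, -0.7, 0.3]
opening: 0.499
finger_force: 0.0
```

```bash
python3 -c "
from h import *
st();s=snap('top','d1.png',(200,145,430,240),3.4)"
```

```text
t 13.65 p [ 0.4483 -0.4988  0.2182] M [[-0.053, 0.999, -0.001], [0.999, 0.053, 0.0], [0.0, -0.001, -1.0]] F [ 0.6 -0.7  0.3] op 0.4989015952549706
```

View pics/d1.png

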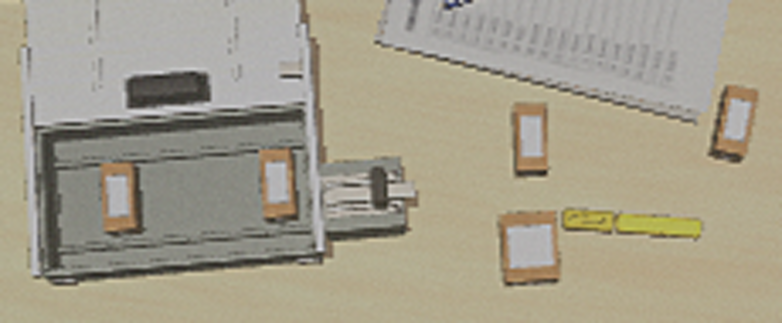

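d1 shows the lid open and the bolt drawn. Two cartons are inside the case, with top centres at (119,196) and (277,184). The desk cartons have not moved.

```bash
python3 -c "
from h import *
s=snap('top')
f=lambda x,y,z: ray(s,200+x/3.4,145+y/3.4,z)
c,k=np.cos(YAW),np.sin(YAW); M=np.array([[c,-k],[k,c]])
for n,C in dict(F=[(103,165),(134,164),(138,227),(106,230)],E=[(260,152),(291,150),(297,214),(266,218)]).items():
    P=np.array([f(*q,.042)[:2] for q in C]); d=(P[0]+P[1]-P[2]-P[3])/2; e=(P[0]+P[3]-P[1]-P[2])/2
    print(n,P.mean(0).round(4),'case',(M.T@(P.mean(0)-O)).round(4),'len',np.hypot(*d).round(4),np.hypot(*e).round(4),np.degrees(np.arctan2(d[1],d[0])).round(1))
# inner rim corners check z=.054
for q in[(45,128),(305,108),(322,252),(50,268)]: print((M.T@(f(*q,.054)[:2]-O)).round(4))
print('box proj',[((proj(s,[*case(x,y),.054])[0]-200)*3.4,(proj(s,[*case(x,y),.054])[1]-145)*3.4) for x in(.06,-.06) for y in(.113,-.113)])
"
```

```text
F [0.5166 0.1583] case [0.0015 0.0498] len 0.0563 0.0274 3.2
E [0.5243 0.0209] case [ 0.0019 -0.0878] len 0.0574 0.027 4.5
[0.0646 0.1098]
[ 0.064 -0.116]
[-0.0624 -0.1219]
[-0.0575  0.1109]
box proj [(np.float64(41.49936682423612), np.float64(133.5444600936611)), (np.float64(301.82761028536936), np.float64(112.83262987698959)), (np.float64(47.66157951832382), np.float64(271.10939257318154)), (np.float64(311.4570033167809), np.float64(250.09122006465094))]
```

F is at case y +50 mm and E at -88 mm. The wide carton and one narrow one fit between them, and the other narrow one fits left of F. I'll pick C2 first.

```bash
python3 -c "
from h import *
to(.573,-.3795,.06,77.2)"
```

```text
t 13.75 p [ 0.4448 -0.5047  0.2171] M [[-0.043, 0.999, -0.003], [0.999, 0.043, -0.004], [-0.004, -0.003, -1.0]] F [-1.2  0.7 -0.4] op 0.5041840864768543
now cm [12.03 13.4  15.62] heading 92.46
turn rotvec deg (tool) [-0.15  0.25 15.26] after turn cm [15.05  9.73 15.71]
```

>>> step_arm([
  [[0,0,0],[0,0,7.8]],
  [[0,0,0],[0,0,7.8]],
  [[3.8,2.4,2],[0,0,0]],
  [[3.8,2.4,2],[0,0,0]],
  [[3.8,2.4,2],[0,0,0]],
  [[3.7,2.5,2],[0,0,0]],
  [[0,0,4],[0,0,0]],
  [[0,0,0],[0,0,0]],
], claw=0.8)

```text
clock: 14.75
tool_pos: [0.574, -0.3689, 0.0953]
eef_rot: [0.779, 0.626, -0.002, -0.003]
contact_force: [-0.1, -0.3, -0.2]
opening: 0.898
finger_force: 0.0
```

```bash
python3 -c "
from h import *
to(.573,-.3795,.008,77.2)"
```

```text
t 14.75 p [ 0.574  -0.3689  0.0953] M [[0.215, 0.977, -0.007], [0.977, -0.215, 0.003], [0.001, -0.008, -1.0]] F [-0.1 -0.3 -0.2] op 0.8982452384334513
now cm [-1.07  0.2   8.73] heading 77.57
turn rotvec deg (tool) [-0.44 -0.08  0.38] after turn cm [-1.06  0.14  8.73]
```

>>> step_arm([
  [[-1,0.1,2.5],[0,0,0]],
  [[0,0,2.5],[0,0,0]],
  [[0,0,2],[0,0,0]],
  [[0,0,1],[0,0,0]],
  [[0,0,0.7],[0,0,0]],
  [[0,0,0],[0,0,0]],
])

```text
clock: 15.5
tool_pos: [0.5755, -0.3809, 0.0115]
eef_rot: [0.78, 0.626, 0.0, 0.0]
contact_force: [-0.3, 0.5, 0.2]
opening: 0.9
finger_force: 0.0
```

>>> step_arm([
  [[0,0,0],[0,0,0]],
  [[0,0,0],[0,0,0]],
  [[0,0,0],[0,0,0]],
  [[0,0,0],[0,0,0]],
], claw=-1)

```text
clock: 16.0
tool_pos: [0.575, -0.3811, 0.012]
eef_rot: [0.78, 0.626, -0.0, -0.0]
contact_force: [-3.3, 1.4, 5.3]
opening: 0.678
finger_force: 20.0
```

>>> step_arm([
  [[0,0,-3],[0,0,0]],
  [[0,0,-4],[0,0,0]],
  [[0,0,-4],[0,0,0]],
  [[0,0,-3],[0,0,0]],
  [[0,0,0],[0,0,-7.8]],
  [[0,0,0],[0,0,-7.8]],
  [[4.5,0,0],[0,0,0]],
  [[4.5,0,0],[0,0,0]],
  [[4.5,0,0],[0,0,0]],
  [[4.5,0,0],[0,0,0]],
  [[4.5,0,0],[0,0,0]],
  [[4.5,0,0],[0,0,0]],
])

```text
clock: 17.5
tool_pos: [0.5612, -0.1095, 0.1514]
eef_rot: [0.688, 0.726, 0.001, 0.0]
contact_force: [0.5, 0.3, -1.9]
opening: 0.67
finger_force: 20.0
```

>>> step_arm([
  [[4.5,-1.4,0],[0,0,0]],
  [[4.5,-1.4,0],[0,0,0]],
  [[4.5,-1.4,0],[0,0,0]],
  [[4.5,-1.4,0],[0,0,0]],
  [[0,0,0],[0,0,0]],
  [[0,0,0],[0,0,0]],
])

```text
clock: 18.25
tool_pos: [0.4958, 0.0651, 0.1514]
eef_rot: [0.688, 0.726, 0.0, 0.0]
contact_force: [-0.2, -0.3, -0.6]
opening: 0.669
finger_force: 20.0
```

```bash
python3 -c "
from h import *
to(*case(.0023,.086),.019,93.1)"
```

```text
t 18.25 p [0.4958 0.0651 0.1514] M [[-0.054, 0.999, 0.001], [0.999, 0.054, -0.0], [-0.0, 0.0, -1.0]] F [-0.2 -0.3 -0.6] op 0.6693690953498829
now cm [12.82  2.64 13.24] heading 93.07
turn rotvec deg (tool) [ 0.03  0.03 -0.03] after turn cm [12.81  2.65 13.24]
```

>>> step_arm([
  [[4.3,0.9,0],[0,0,0]],
  [[4.3,0.9,0],[0,0,0]],
  [[4.2,0.8,0],[0,0,0]],
  [[0,0,3],[0,0,0]],
  [[0,0,3],[0,0,0]],
  [[0,0,1.5],[0,0,0]],
  [[0,0,0],[0,0,0]],
])

```text
clock: 19.12
tool_pos: [0.5146, 0.1935, 0.0757]
eef_rot: [0.688, 0.725, -0.001, -0.0]
contact_force: [0.4, -0.8, -1.1]
opening: 0.674
finger_force: 20.0
```

```bash
python3 -c "
from h import *
to(*case(.0023,.086),.019,93.1); snap('scene','e1.png',(330,150,480,270),5)"
```

```text
t 19.125 p [0.5146 0.1935 0.0757] M [[-0.052, 0.999, -0.001], [0.999, 0.052, -0.001], [-0.001, -0.001, -1.0]] F [ 0.4 -0.8 -1.1] op 0.6737717605645265
now cm [0.1  0.09 5.67] heading 92.98
turn rotvec deg (tool) [-0.08  0.06 -0.12] after turn cm [0.1  0.08 5.67]
```

View pics/e1.png

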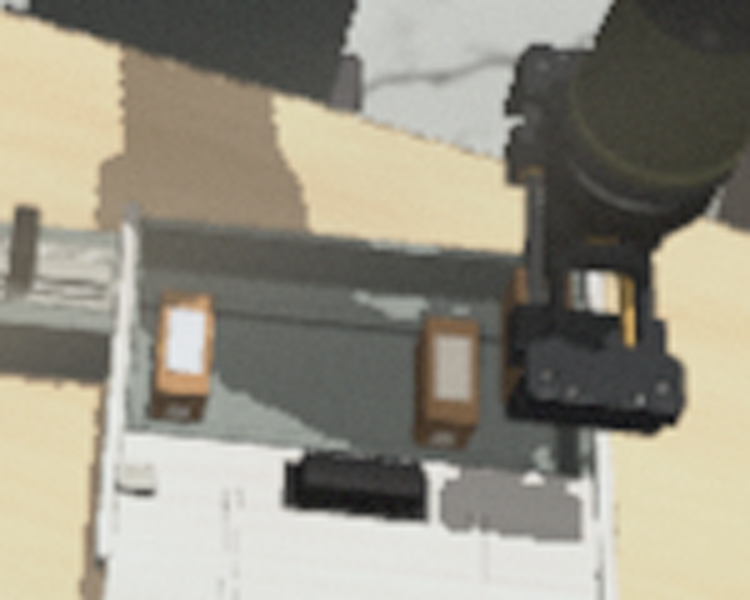

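e1 shows the carton over the gap left of F, whose right edge is at about x=478; the held carton's edge is at x=508. I'm descending in stages.

>>> step_arm([
  [[0.1,0.1,1],[0,0,0]],
  [[0,0,1],[0,0,0]],
  [[0,0,1],[0,0,0]],
  [[0,0,0.8],[0,0,0]],
  [[0,0,0],[0,0,0]],
])

```text
clock: 19.8
tool_pos: [0.515, 0.1956, 0.0377]
eef_rot: [0.688, 0.726, -0.001, -0.0]
contact_force: [-0.1, 0.5, -1.9]
opening: 0.674
finger_force: 20.0
```

>>> step_arm([
  [[0,0,0.5],[0,0,0]],
  [[0,0,0.5],[0,0,0]],
  [[0,0,0.3],[0,0,0]],
  [[0,0,0.3],[0,0,0]],
  [[0,0,0],[0,0,0]],
])

```text
clock: 20.42
tool_pos: [0.5154, 0.1957, 0.0223]
eef_rot: [0.688, 0.726, -0.0, -0.0]
contact_force: [-0.0, 0.7, -1.2]
opening: 0.678
finger_force: 20.0
```

>>> step_arm([
  [[0,0,0.2],[0,0,0]],
  [[0,0,0.2],[0,0,0]],
  [[0,0,0],[0,0,0]],
])

```text
clock: 20.8
tool_pos: [0.5154, 0.1957, 0.0184]
eef_rot: [0.688, 0.726, -0.0, 0.0]
contact_force: [-0.5, -0.8, -1.4]
opening: 0.677
finger_force: 20.0
```

>>> step_arm([
  [[0,0,0],[0,0,0]],
  [[0,0,0],[0,0,0]],
  [[0,0,0],[0,0,0]],
  [[0,0,-3],[0,0,0]],
  [[0,0,-4],[0,0,0]],
  [[0,0,-4],[0,0,0]],
  [[-5,1,-1],[0,0,0]],
  [[-5,1,0],[0,0,0]],
  [[-5,0,0],[0,0,0]],
  [[-5,0,0],[0,0,0]],
  [[-5,0,0],[0,0,0]],
  [[-5,0,0],[0,0,0]],
], claw=0.5)

```text
clock: 22.3
tool_pos: [0.5514, -0.1045, 0.1386]
eef_rot: [0.688, 0.726, 0.0, 0.0]
contact_force: [0.4, 1.4, -0.1]
opening: 0.75
finger_force: 0.0
```

>>> step_arm([
  [[-5,0,0],[0,0,0]],
  [[-5,0,0],[0,0,0]],
  [[-5,0,0],[0,0,0]],
  [[-5,0,0],[0,0,0]],
  [[-5,0,0],[0,0,0]],
  [[-5,0,0],[0,0,0]],
  [[-5,0,0],[0,0,0]],
  [[0,0,0],[0,0,0]],
])

```text
clock: 23.3
tool_pos: [0.5678, -0.4584, 0.1376]
eef_rot: [0.691, 0.723, -0.002, 0.001]
contact_force: [-0.9, -0.2, 0.1]
opening: 0.751
finger_force: 0.0
```

```bash
python3 -c "
from h import *
st(); snap('top','e2.png',(200,145,430,240),3.4)"
```

```text
t 23.3 p [ 0.5678 -0.4584  0.1376] M [[-0.045, 0.999, -0.001], [0.999, 0.045, -0.004], [-0.004, -0.001, -1.0]] F [-0.9 -0.2  0.1] op 0.7513615125189482
```

View pics/e2.png

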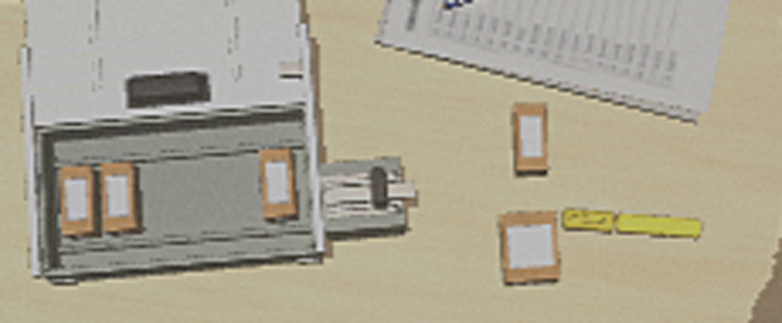

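e2 shows the carton seated flat at (77,200) beside F, and the other two unmoved. C1 is next.

```bash
python3 -c "
from h import *
to(.565,-.201,.011,91.5)"
```

```text
t 23.35 p [ 0.569  -0.4544  0.1378] M [[-0.049, 0.999, -0.001], [0.999, 0.049, -0.001], [-0.0, -0.001, -1.0]] F [-0.2  0.6 -0.1] op 0.7493381537920362
now cm [25.33  0.87 12.67] heading 92.83
turn rotvec deg (tool) [-0.04  0.03  1.33] after turn cm [25.34  0.27 12.68]
```

>>> step_arm([
  [[0,0,0],[0,0,1.5]],
  [[5,0,0],[0,0,0]],
  [[5,0,0],[0,0,0]],
  [[5,0.2,0],[0,0,0]],
  [[5,0,0],[0,0,0]],
  [[5.2,0,2],[0,0,0]],
  [[0,0,3],[0,0,0]],
  [[0,0,0],[0,0,0]],
], claw=0.7)

```text
clock: 24.35
tool_pos: [0.5635, -0.1981, 0.0874]
eef_rot: [0.696, 0.718, -0.001, -0.002]
contact_force: [0.3, -0.4, 0.0]
opening: 0.844
finger_force: 0.0
```

```bash
python3 -c "
from h import *
to(.565,-.201,.011,91.5)"
```

```text
t 24.35 p [ 0.5635 -0.1981  0.0874] M [[-0.03, 1.0, -0.004], [1.0, 0.03, 0.001], [0.001, -0.004, -1.0]] F [ 0.3 -0.4  0. ] op 0.8435440448323474
now cm [-0.31  0.17  7.64] heading 91.75
turn rotvec deg (tool) [-0.25 -0.06  0.25] after turn cm [-0.3   0.14  7.64]
```

>>> step_arm([
  [[-0.2,0.1,3],[0,0,0]],
  [[0,0,2.6],[0,0,0]],
  [[0,0,1.2],[0,0,0]],
  [[0,0,0.8],[0,0,0]],
  [[0,0,0],[0,0,0]],
])

```text
clock: 24.98
tool_pos: [0.5666, -0.2023, 0.0129]
eef_rot: [0.697, 0.717, 0.0, 0.0]
contact_force: [-0.6, 0.4, -0.4]
opening: 0.855
finger_force: 0.0
```

>>> step_arm([
  [[0,0,0],[0,0,0]],
  [[0,0,0],[0,0,0]],
  [[0,0,0],[0,0,0]],
  [[0,0,0],[0,0,0]],
], claw=-1)

```text
clock: 25.48
tool_pos: [0.5662, -0.2026, 0.0131]
eef_rot: [0.697, 0.717, -0.0, 0.0]
contact_force: [-2.3, -0.1, 6.0]
opening: 0.677
finger_force: 20.0
```

>>> step_arm([
  [[0,0,-3],[0,0,0]],
  [[0,0,-4],[0,0,0]],
  [[0,0,-4],[0,0,0]],
  [[0,0,-3],[0,0,-1.5]],
  [[4.5,-0.9,0],[0,0,0]],
  [[4.5,-0.9,0],[0,0,0]],
  [[4.5,-0.9,0],[0,0,0]],
  [[4.5,-0.9,0],[0,0,0]],
  [[4.5,-0.9,0],[0,0,0]],
  [[4.5,0,0],[0,0,0]],
  [[4.5,0,0],[0,0,0]],
  [[0,0,0],[0,0,0]],
])

```text
clock: 26.98
tool_pos: [0.5045, 0.1157, 0.153]
eef_rot: [0.685, 0.729, 0.002, -0.001]
contact_force: [0.0, -1.3, -1.0]
opening: 0.674
finger_force: 20.0
```

```bash
python3 -c "
from h import *
to(*case(.0023,.010),.0195,93.1)"
```

```text
t 26.975 p [0.5045 0.1157 0.153 ] M [[-0.061, 0.998, 0.002], [0.998, 0.061, 0.005], [0.005, 0.002, -1.0]] F [ 0.  -1.3 -1. ] op 0.6738217917653548
now cm [ 0.13  1.48 13.35] heading 93.52
turn rotvec deg (tool) [ 0.11 -0.26  0.42] after turn cm [ 0.21  1.5  13.35]
```

>>> step_arm([
  [[0.1,1.4,0],[0,0,0]],
  [[0,0,3],[0,0,0]],
  [[0,0,3],[0,0,0]],
  [[0,0,2],[0,0,0]],
  [[0,0,0],[0,0,0]],
  [[0,0,0],[0,0,0]],
])

```text
clock: 27.72
tool_pos: [0.5191, 0.1114, 0.0731]
eef_rot: [0.688, 0.726, 0.0, 0.0]
contact_force: [0.8, 0.2, -1.3]
opening: 0.676
finger_force: 20.0
```

```bash
python3 -c "
from h import *
to(*case(.0023,.010),.0195,93.1)"
```

```text
t 27.725 p [0.5191 0.1114 0.0731] M [[-0.053, 0.999, 0.001], [0.999, 0.053, 0.0], [0.0, 0.001, -1.0]] F [ 0.8  0.2 -1.3] op 0.6763450703054377
now cm [0.72 0.07 5.36] heading 93.03
turn rotvec deg (tool) [ 0.06 -0.01 -0.07] after turn cm [0.72 0.08 5.36]
```

>>> step_arm([
  [[0.7,0,0.5],[0,0,0]],
  [[0,0,1],[0,0,0]],
  [[0,0,1],[0,0,0]],
  [[0,0,1],[0,0,0]],
  [[0,0,0.5],[0,0,0]],
  [[0,0,0],[0,0,0]],
])

```text
clock: 28.48
tool_pos: [0.5179, 0.1185, 0.032]
eef_rot: [0.688, 0.726, -0.0, -0.0]
contact_force: [1.0, 0.1, -0.9]
opening: 0.679
finger_force: 20.0
```

>>> step_arm([
  [[0,0,0.5],[0,0,0]],
  [[0,0,0.4],[0,0,0]],
  [[0,0,0.3],[0,0,0]],
  [[0,0,0.2],[0,0,0]],
  [[0,0,0],[0,0,0]],
])

```text
clock: 29.1
tool_pos: [0.5182, 0.1186, 0.0191]
eef_rot: [0.688, 0.726, 0.0, 0.0]
contact_force: [-1.6, -0.4, 5.4]
opening: 0.675
finger_force: 20.0
```

>>> step_arm([
  [[0,0,0],[0,0,0]],
  [[0,0,0],[0,0,0]],
  [[0,0,0],[0,0,0]],
  [[0,0,-3],[0,0,0]],
  [[0,0,-4],[0,0,0]],
  [[0,0,-4],[0,0,0]],
  [[-3,-0.5,-1],[0,0,0]],
  [[-3,-0.5,0],[0,0,0]],
  [[0,0,0],[0,0,0]],
], claw=0.5)

```text
clock: 30.22
tool_pos: [0.5109, 0.055, 0.1384]
eef_rot: [0.69, 0.724, -0.001, 0.001]
contact_force: [-0.2, 0.8, 0.1]
opening: 0.755
finger_force: 0.0
```

```bash
python3 -c "
from h import *
s=snap('top','f1.png',(200,145,430,240),3.4)
a=cv2.imread('pics/e2.png');b=cv2.imread('pics/f1.png')
g=lambda i:i[195:300,480:600]
print('B diff',np.abs(g(a).astype(int)-g(b)).mean())
to(.469,-.197,.012,91.1)"
```

```text
B diff 8.322777777777778
t 30.275 p [0.5113 0.0573 0.1384] M [[-0.051, 0.999, -0.0], [0.999, 0.051, -0.0], [-0.0, -0.0, -1.0]] F [-1.1  0.5  0.5] op 0.748481820702701
now cm [-25.18  -5.53  12.65] heading 92.95
turn rotvec deg (tool) [-0.01  0.02  1.85] after turn cm [-25.34  -4.72  12.64]
```

View pics/f1.png

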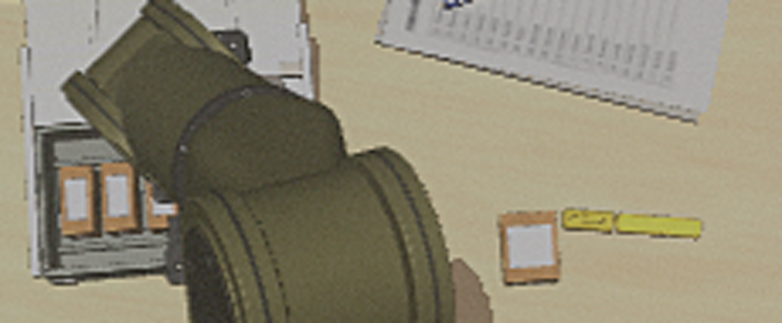

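f1 shows the wide carton still at (530,245), and C1 seated beside F at about (155,190). I'm picking the wide one.

>>> step_arm([
  [[0,0,0],[0,0,1.8]],
  [[-5,-0.9,0],[0,0,0]],
  [[-5,-0.9,0],[0,0,0]],
  [[-5,-0.9,0],[0,0,0]],
  [[-5,-1,0],[0,0,0]],
  [[-5.3,-1,2],[0,0,0]],
  [[0,0,3],[0,0,0]],
  [[0,0,0],[0,0,0]],
  [[0,0,0],[0,0,0]],
], claw=0.7)

```text
clock: 31.4
tool_pos: [0.4713, -0.194, 0.0892]
eef_rot: [0.698, 0.716, 0.001, 0.0]
contact_force: [0.3, -0.4, -0.3]
opening: 0.85
finger_force: 0.0
```

```bash
python3 -c "
from h import *
to(.469,-.197,.012,91.1)"
```

```text
t 31.4 p [ 0.4713 -0.194   0.0892] M [[-0.025, 1.0, 0.001], [1.0, 0.025, 0.001], [0.001, 0.001, -1.0]] F [ 0.3 -0.4 -0.3] op 0.8495630147796094
now cm [-0.3  -0.24  7.72] heading 91.42
turn rotvec deg (tool) [ 0.08 -0.04  0.32] after turn cm [-0.3  -0.23  7.72]
```

>>> step_arm([
  [[-0.3,-0.2,3],[0,0,0]],
  [[0,0,2.5],[0,0,0]],
  [[0,0,1.2],[0,0,0]],
  [[0,0,0.9],[0,0,0]],
  [[0,0,0],[0,0,0]],
])

```text
clock: 32.02
tool_pos: [0.4684, -0.1985, 0.0127]
eef_rot: [0.699, 0.715, 0.0, 0.0]
contact_force: [0.4, -0.6, -0.4]
opening: 0.848
finger_force: 0.0
```

>>> step_arm([
  [[0,0,0],[0,0,0]],
  [[0,0,0],[0,0,0]],
  [[0,0,0],[0,0,0]],
  [[0,0,0],[0,0,0]],
], claw=-1)

```text
clock: 32.52
tool_pos: [0.4681, -0.199, 0.013]
eef_rot: [0.699, 0.715, -0.0, 0.0]
contact_force: [-0.9, -0.0, 6.5]
opening: 0.677
finger_force: 20.0
```

>>> step_arm([
  [[0,0,-3],[0,0,0]],
  [[0,0,-4],[0,0,0]],
  [[0,0,-4],[0,0,0]],
  [[0,0,-3],[0,0,-1.8]],
  [[4.5,0.9,0],[0,0,0]],
  [[4.5,0.9,0],[0,0,0]],
  [[4.5,0.9,0],[0,0,0]],
  [[4.5,0.9,0],[0,0,0]],
  [[4.5,0.9,0],[0,0,0]],
  [[4.5,0.9,0],[0,0,0]],
  [[0,0,0],[0,0,0]],
  [[0,0,0],[0,0,0]],
])

```text
clock: 34.02
tool_pos: [0.5071, 0.0728, 0.1522]
eef_rot: [0.688, 0.726, -0.001, 0.0]
contact_force: [-0.8, -0.3, -0.8]
opening: 0.674
finger_force: 20.0
```

```bash
python3 -c "
from h import *
to(*case(.0023,-.0395),.0195,93.1)"
```

```text
t 34.025 p [0.5071 0.0728 0.1522] M [[-0.053, 0.999, -0.001], [0.999, 0.053, -0.001], [-0.001, -0.001, -1.0]] F [-0.8 -0.3 -0.8] op 0.6735932103190955
now cm [-0.42  1.49 13.27] heading 93.06
turn rotvec deg (tool) [-0.06  0.07 -0.04] after turn cm [-0.44  1.48 13.27]
```

>>> step_arm([
  [[-0.4,1.4,0],[0,0,0]],
  [[0,0,3],[0,0,0]],
  [[0,0,3],[0,0,0]],
  [[0,0,2],[0,0,0]],
  [[0,0,0],[0,0,0]],
  [[0,0,0],[0,0,0]],
])

```text
clock: 34.78
tool_pos: [0.5221, 0.0695, 0.0731]
eef_rot: [0.688, 0.725, 0.0, 0.0]
contact_force: [-0.2, 0.4, -1.1]
opening: 0.676
finger_force: 20.0
```

```bash
python3 -c "
from h import *
to(*case(.0023,-.0395),.0195,93.1)"
```

```text
t 34.775 p [0.5221 0.0695 0.0731] M [[-0.052, 0.999, 0.001], [0.999, 0.052, -0.0], [-0.0, 0.001, -1.0]] F [-0.2  0.4 -1.1] op 0.6757641588399376
now cm [-0.03 -0.    5.36] heading 92.98
turn rotvec deg (tool) [ 0.04  0.02 -0.12] after turn cm [-0.03 -0.    5.36]
```

>>> step_arm([
  [[0,0,1],[0,0,0]],
  [[0,0,1],[0,0,0]],
  [[0,0,1],[0,0,0]],
  [[0,0,1],[0,0,0]],
  [[0,0,0],[0,0,0]],
])

```text
clock: 35.4
tool_pos: [0.5211, 0.0704, 0.0316]
eef_rot: [0.688, 0.726, -0.001, -0.0]
contact_force: [-0.0, -0.1, -0.9]
opening: 0.676
finger_force: 20.0
```

>>> step_arm([
  [[0,0,0.5],[0,0,0]],
  [[0,0,0.4],[0,0,0]],
  [[0,0,0.3],[0,0,0]],
  [[0,0,0.1],[0,0,0]],
  [[0,0,0],[0,0,0]],
])

```text
clock: 36.02
tool_pos: [0.5218, 0.0704, 0.0195]
eef_rot: [0.688, 0.726, -0.0, 0.0]
contact_force: [-0.1, -0.8, -0.9]
opening: 0.677
finger_force: 20.0
```

Now to release, retreat to the right and check.

>>> step_arm([
  [[0,0,0.1],[0,0,0]],
  [[0,0,0],[0,0,0]],
  [[0,0,0],[0,0,0]],
  [[0,0,-3],[0,0,0]],
  [[0,0,-4],[0,0,0]],
  [[0,0,-4],[0,0,0]],
  [[-5,0,-2],[0,0,0]],
  [[-5,0,0],[0,0,0]],
  [[-5,0,0],[0,0,0]],
  [[-5,0,0],[0,0,0]],
  [[-5,0,0],[0,0,0]],
  [[-5,0,0],[0,0,0]],
], claw=0.5)

```text
clock: 37.52
tool_pos: [0.5375, -0.2309, 0.1486]
eef_rot: [0.688, 0.726, -0.0, 0.0]
contact_force: [-0.0, 0.8, -0.2]
opening: 0.753
finger_force: 0.0
```

```bash
python3 -c "
from h import *
st(); snap('top','g1.png',(195,130,330,235),5)"
```

```text
t 37.525 p [ 0.5375 -0.2309  0.1486] M [[-0.053, 0.999, -0.0], [0.999, 0.053, -0.0], [-0.0, -0.0, -1.0]] F [-0.   0.8 -0.2] op 0.7529942236774114
```

View pics/g1.png

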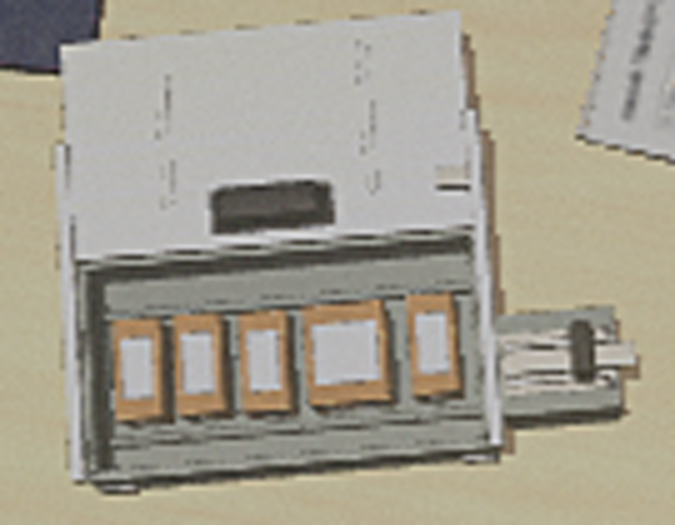

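g1 shows all five cartons flat between the ribs, with the bar at (272,205). Now to close the lid.

```bash
python3 -c "
from h import *
to(.6055,.112,.059,93.1)"
```

```text
t 37.575 p [ 0.5364 -0.241   0.1478] M [[-0.043, 0.999, -0.001], [0.999, 0.043, -0.007], [-0.007, -0.001, -1.0]] F [-0.9 -5.7 -0.3] op 0.7425826032652122
now cm [35.04  8.42  8.62] heading 92.45
turn rotvec deg (tool) [-0.08  0.42 -0.65] after turn cm [34.87  8.81  8.88]
```

>>> step_arm([
  [[4.3,1.1,-1],[0,0,0]],
  [[4.3,1.1,0],[0,0,0]],
  [[4.3,1.1,0],[0,0,0]],
  [[4.3,1.1,0],[0,0,0]],
  [[4.3,1.1,0],[0,0,0]],
  [[4.3,1.1,0],[0,0,0]],
  [[4.3,1.1,0],[0,0,0]],
  [[4.3,1.1,0],[0,0,0]],
  [[0,0,0],[0,0,0]],
  [[0,0,0],[0,0,0]],
], claw=0.1)

```text
clock: 38.83
tool_pos: [0.6069, 0.1179, 0.1582]
eef_rot: [0.688, 0.726, -0.001, 0.0]
contact_force: [0.9, 0.0, -0.6]
opening: 0.551
finger_force: 0.0
```

```bash
python3 -c "
from h import *
to(.6055,.112,.059,93.1)"
```

```text
t 38.825 p [0.6069 0.1179 0.1582] M [[-0.053, 0.999, -0.001], [0.999, 0.053, -0.002], [-0.002, -0.001, -1.0]] F [ 0.9  0.  -0.6] op 0.5514805304205115
now cm [-0.57 -0.16  9.92] heading 93.05
turn rotvec deg (tool) [-0.05  0.1  -0.05] after turn cm [-0.59 -0.17  9.92]
```

>>> step_arm([
  [[-0.5,-0.1,3],[0,0,0]],
  [[0,0,3],[0,0,0]],
  [[0,0,2],[0,0,0]],
  [[0,0,1],[0,0,0]],
  [[0,0,0.8],[0,0,0]],
  [[0,0,0],[0,0,0]],
])

```text
clock: 39.58
tool_pos: [0.6066, 0.1141, 0.0605]
eef_rot: [0.688, 0.726, 0.0, 0.0]
contact_force: [-0.6, 0.4, -0.2]
opening: 0.547
finger_force: 0.0
```

>>> step_arm([
  [[0,0,0],[0,0,0]],
  [[0,0,0],[0,0,0]],
  [[0,0,0],[0,0,0]],
  [[0,0,0],[0,0,0]],
], claw=-1)

```text
clock: 40.08
tool_pos: [0.605, 0.114, 0.0607]
eef_rot: [0.688, 0.726, -0.001, -0.001]
contact_force: [-5.5, -0.7, 5.2]
opening: 0.224
finger_force: 20.0
```

>>> step_arm([
  [[0,-1.5,0],[0,0,0]],
  [[0,-1.5,0],[0,0,0]],
  [[0,-1.5,0],[0,0,0]],
  [[0,-1.5,0],[0,0,0]],
  [[0,-1.5,0],[0,0,0]],
  [[0,-1.5,0],[0,0,0]],
  [[0,-1.5,0],[0,0,0]],
  [[0,-1.5,0],[0,0,0]],
  [[0,-1.0,0],[0,0,0]],
  [[0,-0.4,0],[0,0,0]],
  [[0,0,0],[0,0,0]],
])

```text
clock: 41.45
tool_pos: [0.4752, 0.1061, 0.0607]
eef_rot: [0.688, 0.725, 0.001, 0.002]
contact_force: [4.7, -3.7, -1.6]
opening: 0.226
finger_force: 20.0
```

>>> step_arm([
  [[0,0,0],[0,0,0]],
  [[0,0,0],[0,0,0]],
  [[0,0,-3],[0,0,0]],
  [[0,0,-4],[0,0,0]],
  [[0,0,-4],[0,0,0]],
  [[0,0,-1],[0,0,10]],
  [[0,0,0],[0,0,10]],
  [[0,0,0],[0,0,10]],
  [[0,0,0],[0,0,10]],
  [[0,0,0],[0,0,10]],
  [[0,0,0],[0,0,10]],
  [[0,0,0],[0,0,10]],
], claw=0.0)

```text
clock: 42.95
tool_pos: [0.4721, 0.1074, 0.1804]
eef_rot: [0.98, 0.198, -0.0, -0.0]
contact_force: [-0.3, 1.5, 0.4]
opening: 0.497
finger_force: 0.0
```

>>> step_arm([
  [[0,0,0],[0,0,10]],
  [[0,0,0],[0,0,10]],
  [[0.6,4.4,0],[0,0,0]],
  [[0.5,4.4,0],[0,0,0]],
  [[0.5,4.4,0],[0,0,0]],
  [[0.5,4.4,0],[0,0,0]],
  [[0,0,0],[0,0,0]],
  [[0,0,0],[0,0,0]],
])

```text
clock: 43.95
tool_pos: [0.5028, -0.0665, 0.1803]
eef_rot: [1.0, 0.027, -0.0, -0.001]
contact_force: [0.5, -0.1, 0.5]
opening: 0.502
finger_force: 0.0
```

```bash
python3 -c "
from h import *
to(.5065,-.0685,.0705,3.1)"
```

```text
t 43.95 p [ 0.5028 -0.0665  0.1803] M [[0.999, 0.055, -0.0], [0.055, -0.999, 0.001], [-0.0, -0.001, -1.0]] F [ 0.5 -0.1  0.5] op 0.5021109140115186
now cm [ 0.37  0.24 10.98] heading 3.13
turn rotvec deg (tool) [-0.07  0.02  0.03] after turn cm [ 0.36  0.22 10.98]
```

>>> step_arm([
  [[0.3,0.2,3],[0,0,0]],
  [[0,0,3],[0,0,0]],
  [[0,0,3],[0,0,0]],
  [[0,0,1],[0,0,0]],
  [[0,0,1],[0,0,0]],
  [[0,0,0],[0,0,0]],
])

```text
clock: 44.7
tool_pos: [0.5063, -0.0691, 0.0706]
eef_rot: [1.0, 0.027, -0.0, -0.0]
contact_force: [-0.1, 0.0, -0.0]
opening: 0.499
finger_force: 0.0
```

>>> step_arm([
  [[0,0,0],[0,0,0]],
  [[0,0,0],[0,0,0]],
  [[0,0,0],[0,0,0]],
  [[0,0,0],[0,0,0]],
], claw=-1)

```text
clock: 45.2
tool_pos: [0.5064, -0.068, 0.0708]
eef_rot: [1.0, 0.028, 0.0, -0.001]
contact_force: [-0.1, 3.8, 2.0]
opening: 0.135
finger_force: 20.0
```

>>> step_arm([
  [[0,-0.6,0],[0,0,0]],
  [[0,-0.6,0],[0,0,0]],
  [[0,-0.6,0],[0,0,0]],
  [[0,-0.6,0],[0,0,0]],
  [[0,-0.6,0],[0,0,0]],
  [[0,-0.3,0],[0,0,0]],
  [[0,0,0],[0,0,0]],
])

```text
clock: 46.08
tool_pos: [0.5045, -0.038, 0.0708]
eef_rot: [1.0, 0.026, 0.0, 0.001]
contact_force: [-0.2, -4.1, 6.5]
opening: 0.132
finger_force: 20.0
```

>>> step_arm([
  [[0,0,0],[0,0,0]],
  [[0,0,0],[0,0,0]],
  [[0,0,-3],[0,0,0]],
  [[0,0,-4],[0,0,0]],
  [[0,0,-5],[0,0,0]],
  [[0,5,-2],[0,0,0]],
  [[0,5,0],[0,0,0]],
  [[0,5,0],[0,0,0]],
  [[0,5,0],[0,0,0]],
  [[0,5,0],[0,0,0]],
  [[0,4,0],[0,0,0]],
  [[0,0,0],[0,0,0]],
], claw=0.0)

```text
clock: 47.58
tool_pos: [0.5186, -0.3302, 0.2097]
eef_rot: [1.0, 0.024, -0.001, 0.001]
contact_force: [-0.8, 0.6, -1.1]
opening: 0.499
finger_force: 0.0
```

```bash
python3 -c "
from h import *
st(); snap('top','h1.png',(200,145,430,240),3.4)"
```

```text
t 47.575 p [ 0.5186 -0.3302  0.2097] M [[0.999, 0.047, -0.001], [0.047, -0.999, -0.002], [-0.001, 0.002, -1.0]] F [-0.8  0.6 -1.1] op 0.49899426492507537
```

View pics/h1.png

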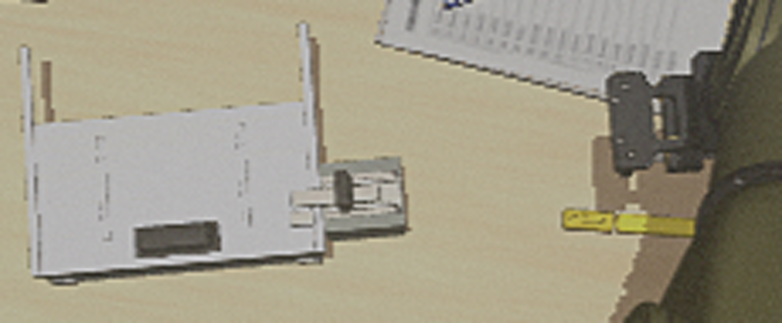

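h1 matches the first view: lid shut with the bar at (177,238), bolt home at (343,190), and the marker where it was. I'm handing the job in.

```bash
python3 -c "
from h import *
print(finish_job())"
```

```text
the job is handed in; nothing more can be done
None
```

The job is handed in: all five cartons present lie flat side by side between the ribs, the lid is shut, the bolt is home, and the marker was not moved.

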